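# Run the rivet-setting plank out to the gauge and hold it down

## Task

Set the gauge's sleeve to 3 (the three-dot mark) so that its red pointer moves out, then slide the rivet-setting plank out along its rail, steel nose first, until the nose is level with the red pointer. The plank is then past its balance point: keep it straight, flat and pressed down on the rail, and finish while still holding it so that a bag can be slipped over the nose. Leave the other things on the bench alone and never let the plank tip or fall.

Things in the scene. Friction and masses are not known exactly. Their poses are not given: they have to be found in the camera images.
- stand: Fixed heavy stand. Origin on the bench under the rail; +x is the slide-out direction, y to the left of it, z up. Grey base 220 x 120 x 12 mm carries a steel rail: x -120 to 80 mm, 34 mm wide (y -17 to 17), flat top 60 mm above the bench. Gauge: dark round housing, 110 mm diameter, top at 45 mm, centred at x 80, y -125 mm, groups of 1 to 4 yellow dots on top around its sleeve.
- rail_end (a point): centre of the rail's top edge at its front end, over which the plank juts (stand frame 80, 0, 60 mm)
- sleeve (a joint): angle of the gauge sleeve, rad, growing clockwise seen from above. Four sprung notches: 1 at 0, 2 at 0.5, 3 at 1.0, 4 at 1.5 (end stops just beyond); let go, it springs into the nearest. Turning torque up to about 0.1 N m. Starts in or near notch 1 or 2. It drives the red pointer outward 20 mm per notch.
- sleeve_grip (a point): on the sleeve's vertical axis, 71 mm above the bench, at the height to pinch it: the sleeve's upright black bar, 42 mm long, 16 mm thick, from 55 to 85 mm above the bench. Site x axis runs along the bar towards its end with the white index line (which points at the dots); z up.
- pointer_tip (a point): tip of the red pointer, 68 mm above the bench, 12 mm clear of the plank's edge; axes as the stand's. With the sleeve at 1, 2, 3, 4 it lies 110, 130, 150, 170 mm beyond the rail's front end.
- plank_mid (a point): centre (half-way up, 67 mm above the bench) of the loose pale wooden plank on the rail: 300 mm long (x axis, towards the nose), 52 wide, 14 thick, about 0.25 kg. It overhangs the rail 9 mm on either side, so fingers can pinch its long edges from above, tips going below it beside the rail; best near the tail.
- plank_nose (a point): middle of the plank's nose end face (the end with the steel plate), 150 mm along its x axis from the middle, half-way up. The plate moves the balance point about 45 mm from the middle towards the nose: the plank tips over the rail's end once the nose juts out more than about 105 mm.
- plank_tail (a point): middle of the plank's tail end face, 150 mm from the middle the other way
- dye_jar: bystander: amber jar, 60 mm diameter, 75 mm high; origin under its centre
- mallet: bystander: hammer lying on the bench, handle to its -x
- knife: bystander: skiving knife lying down, 170 mm long, origin at the joint of handle and blade
- polish_tin: bystander: yellow tin, 80 mm diameter, 32 mm high; origin under its centre
- awl: bystander: red-handled awl lying down, 140 mm long, origin at its middle

How it is judged:
By the outcome, as a careful person would: the job done as asked, in the order asked, and still so for the second after the job is handed in, while the arm keeps its last pose, push and grip.
It also fails if it takes over 51 s, if anything falls off the work surface, if the arm or the gripper's body presses on something with over 40 N, if the wrist force passes 120 N, or if a joint passes its speed limit or range.

## Robot

A 6-joint arm with a two-finger parallel gripper is mounted at the origin on the work surface. World frame = base frame: x ahead of the robot, y to its left, z up, the work surface at z = 0. Lengths are in m, angles in degrees, forces in N, time in s.
With the tool pointing down it reaches from about 0.4 to 0.825 m from the base axis. Payload 7 kg.
Tool frame: the origin (TCP) lies midway between the tips of the shut fingers; the grasp point (between the pads) lies 19 mm behind it; z points along the fingers, y is the direction in which the jaws open and shut (so a half turn about z gives the same grasp; the last joint's range is limited). The gripper opens to 88 mm and grips with 3 to 60 N. Pads are 19 mm wide; open, the fingers measure 130 mm over their backs; the gripper's body (78 mm by 193 mm) begins 47 mm behind the grasp point.
Start: joints at [16.507, 20.546, 0.682, 0, -70.136, -16.507], TCP at [0.675, -0, 0.2] pointing down, gripper open.
Joint ranges: [-176.03, 176.03], [-82.01, 121.73], [-58.28, 71.71], [-173.87, 95.51], [-174.79, -0.11], [-173.66, 173.66]. Speed limits (degrees/s): [136.94, 136.94, 172.46, 180, 180, 180].

## Interface

Orientations are given as [roll, pitch, yaw] about the fixed x, y, z axes, in that order (R = Rz(yaw) Ry(pitch) Rx(roll)).
In Python, from plant import sensors, viewer, r gives the robot as it stands. The module is installed in compiled form; this text tells all that it offers.
- The arm moves only by the shell command python3 -m handwheel 'ROWS' [OPENING] [FORCE]. ROWS is JSON, one flat list of numbers, 6 for each row, row after row: the shift along the world's x, y, z in cm, then the turn, a rotation vector about the world's x, y, z in rad. In form: [tx, ty, tz, wx, wy, wz, tx, ty, tz, wx, wy, wz, ...]. A call has 1 to 8 rows; each row is the pose to reach, as a shift and turn from the pose measured when the call began; what a row does not reach only later rows make up. A row lasts 1/10 s, in which the tool goes at most 50 mm and 8.59 degrees, less where a joint would pass 70% of its speed; a pose out of reach is approached as far as the arm can. A call with a gripper value outside its range is refused whole. OPENING is the closure in counts, from 0 (fully open) to 255 (shut), set as the call begins (- or left out, the last holds). The fingers move at their own pace and stop on an object; FORCE is the grip in N (left out, the last holds). Time passes only in rows, so rows that repeat a pose let the fingers close. It gives the time, the measured TCP pose, the force and the opening at its end, in the units of the state.
- sensors.get_state(): the state, without advancing time (a new reading comes with each control period).
- viewer.capture(name): name is "scene" or "side" or "wrist"; returns a dict with "img" (420x560x3 uint8, red, green, blue), "camera_matrix" (3x3 intrinsics, pixels), "camera_from_world" (4x4, takes a point from world to camera coordinates); the wrist camera has in their place "mount" (4x4, takes a point from camera to tool coordinates, whose origin is the TCP and whose axes are the flange's). Camera axes: x right, y down, z forward; pixel columns grow to the right and rows downward; lengths in m; the calibration is good to about 2 mm. A picture is of the moment at which its call begins: read the wrist's pose just before it. There is no depth.
- r.close_job(): hands the job in, once; it reports no verdict.
The state is a dict: "time_s": time; "joints": joint angles; "qd": joint speeds; "joint_torque": joint torques, N m; "tcp_pos": TCP position; "eef_rot": TCP orientation; "contact_force": force on the tool from outside, world axes, zero at the start; "moment": the same for the moment, N m; "gripper_width": finger opening in m.
Only numpy, scipy, OpenCV 4.12 (cv2) and the standard library are available. Lean on these libraries where they do the work, as an engineer would, in place of code of your own. Each camera call takes 0.05 s, during which the arm holds its last target.

## Working session

There is one attempt and no reset: what is moved stays moved. The work goes in short steps, Python scripts to look and compute and a shell command to move; the robot and the scene stay as the last step left them, time stands still between calls to the robot, and variables do not carry over. Pictures are saved under pics/ and viewed, and the job is handed in when it is done.

```bash
mkdir -p pics
python3 - <<'E'
from plant import sensors, viewer, r
import cv2, json
print(sensors.get_state())
for n in ["scene","side","wrist"]:
    c=viewer.capture(n)
    cv2.imwrite(f"pics/{n}0.png",c["img"][:,:,::-1])
    print(n,{k:v.tolist() if hasattr(v,'tolist') else v for k,v in c.items() if k!="img"})
E
```

```text
{'time_s': 0.0, 'joints': array([ 1.65076840e+01,  2.05910256e+01,  6.31684086e-01, -2.24120746e-02,
       -7.01351445e+01, -1.65059118e+01]), 'qd': array([-0.08422112,  0.05537803,  0.08700749,  0.02567718,  0.05781377,
       -0.06217788]), 'joint_torque': array([-8.00930356e-04, -5.82726967e+01,  2.93058443e+01,  6.99745238e+00,
        6.93249181e-03, -2.06530804e-04]), 'tcp_pos': array([ 6.74444450e-01, -1.24871221e-05,  1.99404265e-01]), 'eef_rot': array([ 1.79903421e+02, -6.64744298e-03, -9.00058552e+01]), 'contact_force': array([ 0.31553352, -0.17552065,  0.13121226]), 'moment': array([0.00030818, 0.0017256 , 0.01673526]), 'gripper_width': 0.08754937211588953}
scene {'camera_matrix': [[471.8958936771568, 0.0, 277.72039691064685], [0.0, 471.8958936771568, 203.0868119342262], [0.0, 0.0, 1.0]], 'camera_from_world': [[0.3349081961115971, 0.9422251899603242, 0.00694201566598272, -0.2154093035532102], [0.7042024968518085, -0.24539581516860845, -0.6662430017083953, -0.3455551873957918], [-0.6260473972511624, 0.22801882663930384, -0.7457024011581832, 1.6873455465561498], [0.0, 0.0, 
[... 180 characters left out ...]
281101, -0.45903813453301184, -0.009107940926828756, -0.4938088705132352], [-0.3196215007122499, -0.604074188350212, -0.7300249798818407, 0.22478492266399], [0.3296074329045439, 0.6514432945494835, -0.6833597691996447, 1.3795499779894753], [0.0, 0.0, 0.0, 1.0]]}
wrist {'camera_matrix': [[296.01771727971027, 0.0, 280.0253795336265], [0.0, 296.01771727971027, 209.90573177480974], [0.0, 0.0, 1.0]], 'mount': [[-8.216840129770538e-05, -0.9699438411905522, -0.2433288683754375, 0.0653378703484527], [0.9999996475894912, -0.0002830012882945651, 0.00079039937009334, 0.00024181339009277103], [-0.0008355053843324098, -0.24332871767793446, 0.9699435226259128, -0.18391064829094167], [0.0, 0.0, 0.0, 1.0]]}
```

View pics/scene0.png

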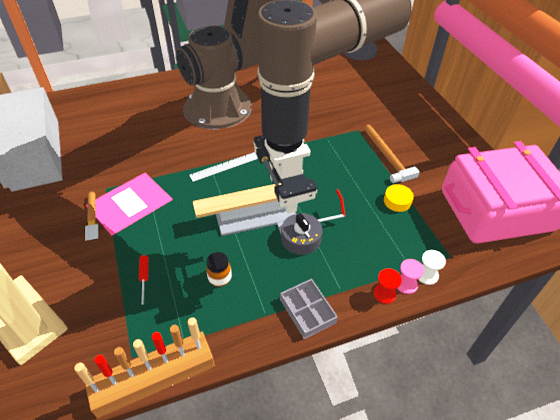

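View pics/side0.png

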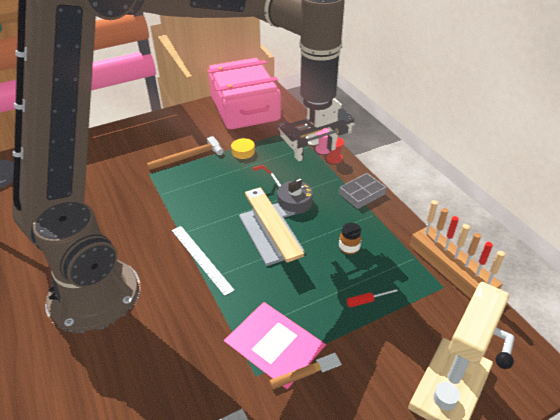

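View pics/wrist0.png

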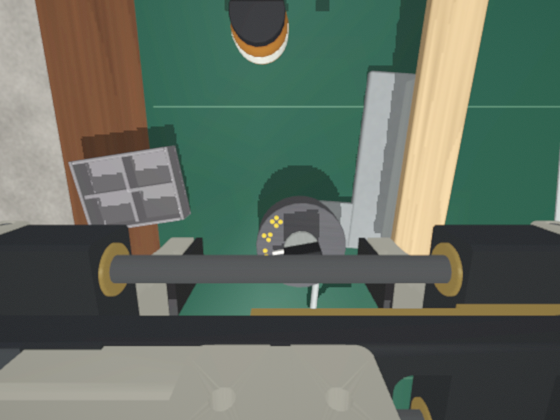

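Run:
```python
import cv2
def crop(n,x0,y0,x1,y1,s,o):
    im=cv2.imread(f"pics/{n}0.png")[y0:y1,x0:x1]
    cv2.imwrite(f"pics/{o}.png",cv2.resize(im,None,fx=s,fy=s,interpolation=cv2.INTER_CUBIC))
crop("scene",180,170,360,260,4,"c_scene")
crop("side",220,150,330,275,4.5,"c_side")
```

```text
(no output)
```

View pics/c_scene.png

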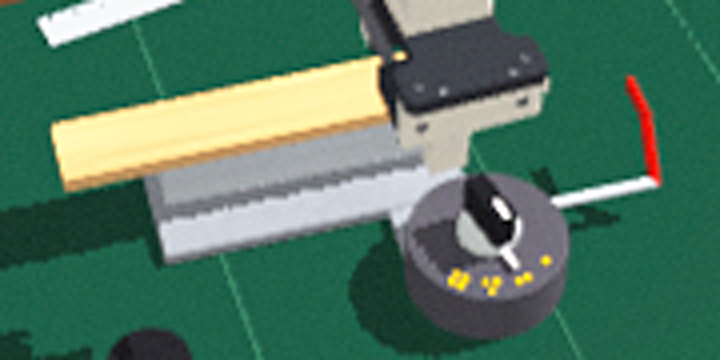

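View pics/c_side.png

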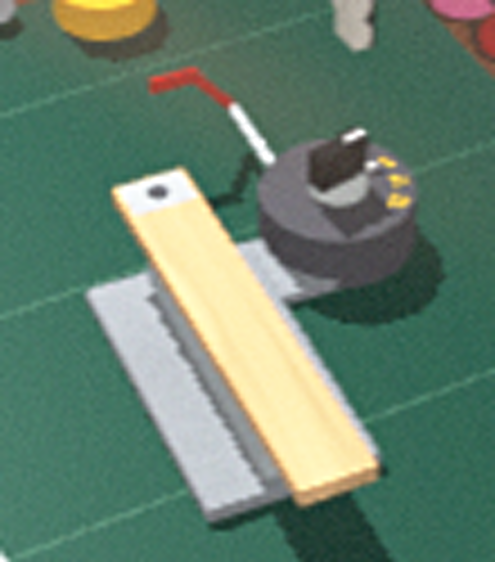

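```bash
cat > h.py <<'E'
import numpy as np
from plant import sensors, viewer, r
import cv2
from scipy.spatial.transform import Rotation as Ro
def cam(n):
    s=sensors.get_state(); c=viewer.capture(n)
    K=c["camera_matrix"]
    if n=="wrist":
        T=np.eye(4); T[:3,:3]=Ro.from_euler('xyz',s["eef_rot"],degrees=True).as_matrix(); T[:3,3]=s["tcp_pos"]
        E=np.linalg.inv(T@c["mount"])
    else: E=c["camera_from_world"]
    return c["img"],K,E
def back(K,E,uv,z):
    C=np.linalg.inv(E); d=C[:3,:3]@np.linalg.inv(K)@np.array([*uv,1.]); o=C[:3,3]
    return o+d*(z-o[2])/d[2]
def proj(K,E,p):
    p=np.atleast_2d(p); q=(E[:3,:3]@p.T+E[:3,3:4]); q=K@q; return (q[:2]/q[2]).T
def crop(im,x0,y0,x1,y1,s,o):
    im=im[y0:y1,x0:x1,::-1]
    cv2.imwrite(f"pics/{o}.png",cv2.resize(im,None,fx=s,fy=s,interpolation=cv2.INTER_CUBIC))
E
python3 - <<'E'
from h import *
np.set_printoptions(precision=4,suppress=True)
_,K,E=cam("side")
f=lambda x,y,z:back(K,E,(220+x/4.5,150+y/4.5),z)
for n,a in dict(noseL=(113,188,.074),noseR=(186,168,.074),tailR=(380,462,.074),tailL=(298,497,.074),baseFL=(88,292,.012),baseBL=(208,517,.012),hous=(337,195,.045),tip=(150,86,.068),barTop=(337,152,.085),dot1=(372,165,.045)).items(): print(n,f(*a))
_,K,E=cam("scene")
f=lambda x,y,z:back(K,E,(180+x/4,170+y/4),z)
print("scene")
for n,a in dict(tailL=(52,125,.074),tailR=(65,183,.074),baseBR=(163,252,.012),hous=(488,237,.045),tip=(631,78,.068),barTop=(488,200,.085),idx=(512,262,.045)).items(): print(n,f(*a))
E
```

```text
noseL [0.4999 0.1068 0.074 ]
noseR [0.5523 0.1024 0.074 ]
tailR [ 0.5368 -0.1927  0.074 ]
tailL [ 0.4808 -0.1943  0.074 ]
baseFL [0.4667 0.0831 0.012 ]
baseBL [ 0.4497 -0.1349  0.012 ]
hous [0.6458 0.0588 0.045 ]
tip [0.5718 0.2013 0.068 ]
barTop [0.6446 0.0577 0.085 ]
dot1 [0.6826 0.0751 0.045 ]
scene
tailL [ 0.4875 -0.1898  0.074 ]
tailR [ 0.541  -0.1932  0.074 ]
baseBR [ 0.5697 -0.1392  0.012 ]
hous [0.6548 0.0643 0.045 ]
tip [0.5719 0.2038 0.068 ]
barTop [0.6553 0.0621 0.085 ]
idx [0.6796 0.0715 0.045 ]
```

```bash
python3 -m handwheel '[-2.4,3.6,1.6,0,0,0,-4.8,7.2,3.2,0,0,0,-7.2,10.8,4.8,0,0,0,-9.6,14.4,6.4,0,0,0,-12,18,8,0,0,0,-12,18,8,0,0,0,-12,18,8,0,0,0]' 0
python3 - <<'E'
from h import *
im,K,E=cam("wrist"); np.savez("w1.npz",K=K,E=E,im=im)
crop(im,0,0,560,420,1.4,"w1")
for n in ("scene","side"):
    im,K,E=cam(n); np.savez(n+"1.npz",K=K,E=E,im=im)
crop(np.load("scene1.npz")["im"],180,160,360,260,4,"s1")
E
```

```text
time_s: 0.95
tcp_pos: [0.5543, 0.181, 0.2806]
eef_rot: [-180.0, 0.0, -89.9]
contact_force: [0.2, -0.3, -0.4]
gripper_width: 0.0877
```

View pics/w1.png

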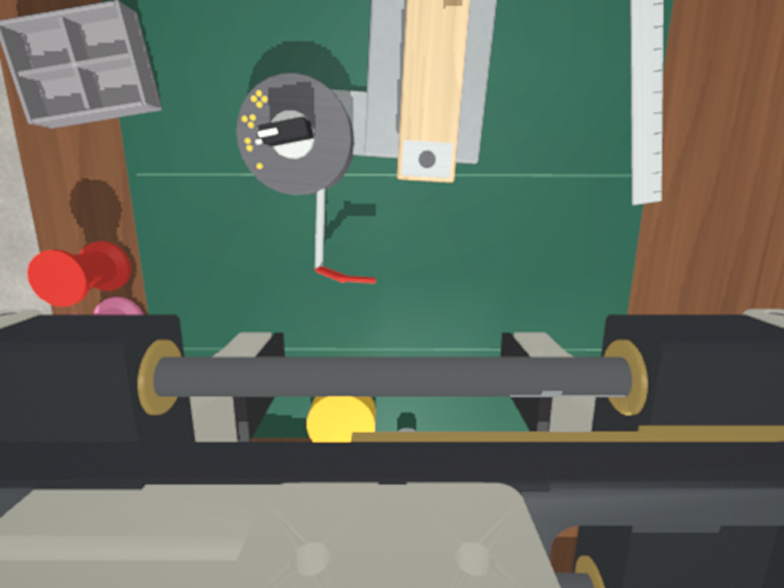

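View pics/s1.png

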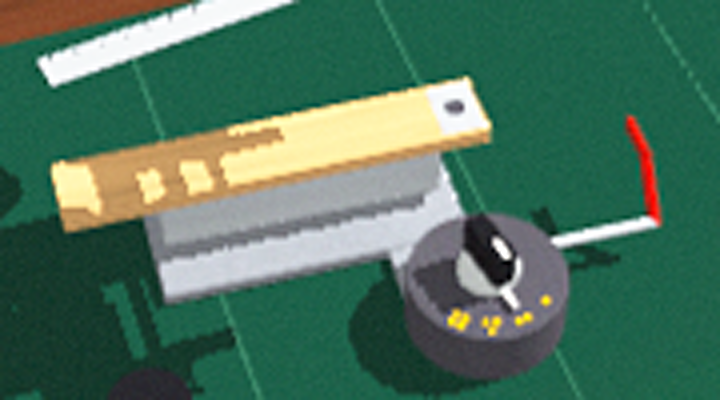

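Run:
```python
from h import *
im=np.load("w1.npz")["im"]
crop(im,160,0,360,150,4,"w1a"); crop(im,160,120,300,210,5,"w1b")
im=np.load("side1.npz")["im"]; crop(im,220,150,330,275,4.7,"sd1")
```

```text
(no output)
```

View pics/w1a.png

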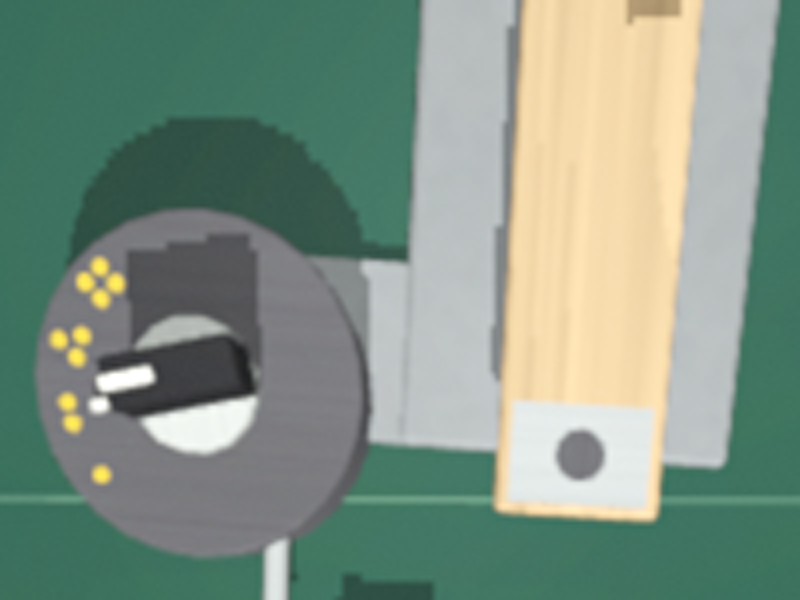

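View pics/w1b.png

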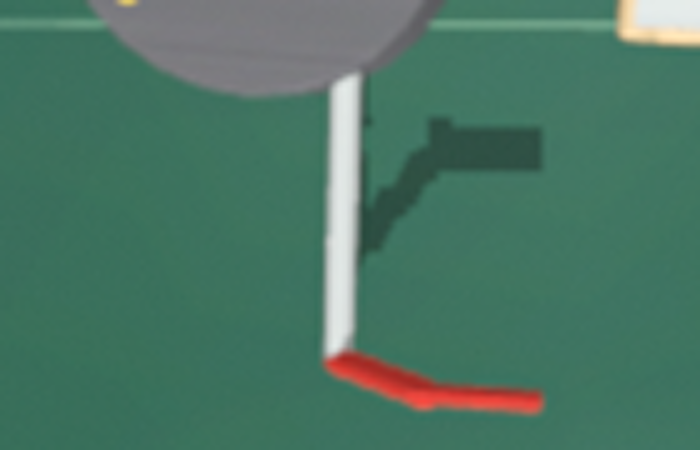

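View pics/sd1.png

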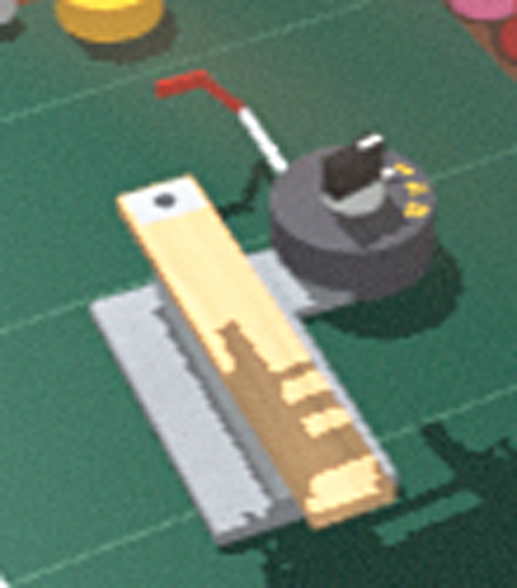

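```bash
cat > fit.py <<'E'
from h import *
from scipy.optimize import least_squares
np.set_printoptions(precision=4,suppress=True)
W=np.load("w1.npz");S=np.load("scene1.npz");D=np.load("side1.npz")
w=lambda x,y:(160+x/4,y/4); s=lambda x,y:(180+x/4,160+y/4); d=lambda x,y:(220+x/4.7,150+y/4.7)
P=lambda c,uv,z:back(c["K"],c["E"],uv,z)
for n,c,uv,z in [("W baseFL",W,w(725,467),.012),("D baseFL",D,d(92,304),.012),("D baseBL",D,d(219,541),.012),("S baseBR",S,s(165,295),.012),
 ("W baseR a",W,w(425,0),.012),("W baseR b",W,w(405,440),.012),
 ("W hous",W,w(200,382),.045),("D hous",D,d(353,204),.045),("S hous",S,s(488,278),.045),
 ("W noseR",W,w(497,510),.074),("W noseL",W,w(656,520),.074),("W edgeR",W,w(525,0),.074),("W edgeL",W,w(703,0),.074),
 ("D noseL",D,d(118,197),.074),("D noseR",D,d(193,176),.074),("D tailR",D,d(398,482),.074),("D tailL",D,d(312,518),.074),
 ("S noseL",S,s(468,78),.074),("S noseR",S,s(491,128),.074),("S tailL",S,s(53,165),.074),("S tailR",S,s(64,222),.074),
 ("W tip",W,(268.4,200.6),.068),("D tip",D,d(157,89),.068),("S tip",S,s(631,119),.068),
 ("W idx0",W,w(97,383),.085),("W idx1",W,w(155,374),.085),("W barmid",W,w(174,365),.085),
 ("dot1",W,w(102,474),.045),("dot2",W,w(70,412),.045),("dot3",W,w(71,344),.045),("dot4",W,w(101,283),.045),("lowidx",W,w(99,405),.05)]:
    print(n,P(c,uv,z)[:2])
E
python3 fit.py
```

```text
W baseFL [0.4646 0.0889]
D baseFL [0.4671 0.084 ]
D baseBL [ 0.4502 -0.1361]
S baseBR [ 0.5726 -0.1386]
W baseR a [ 0.5727 -0.06  ]
W baseR b [0.5813 0.0798]
W hous [0.6473 0.0642]
D hous [0.6462 0.0582]
S hous [0.6556 0.064 ]
W noseR [0.5486 0.1058]
W noseL [0.498  0.1088]
W edgeR [ 0.5414 -0.036 ]
W edgeL [ 0.49   -0.0361]
D noseL [0.4996 0.1063]
D noseR [0.5514 0.1023]
D tailR [ 0.5376 -0.1926]
D tailL [ 0.4815 -0.1938]
S noseL [0.5029 0.1075]
S noseR [0.5536 0.105 ]
S tailL [ 0.4877 -0.1892]
S tailR [ 0.5399 -0.1936]
W tip [0.5697 0.2022]
D tip [0.5724 0.202 ]
S tip [0.5727 0.2033]
W idx0 [0.6695 0.0695]
W idx1 [0.6518 0.0669]
W barmid [0.646  0.0644]
dot1 [0.6821 0.0936]
dot2 [0.6913 0.0738]
dot3 [0.6893 0.0525]
dot4 [0.6779 0.0339]
lowidx [0.68   0.0721]
```

```bash
python3 -m handwheel '[1.2,-1.5,-1.9,0,0,0.15,2.4,-3,-3.8,0,0,0.3,3.6,-4.5,-5.6,0,0,0.45,4.8,-6,-7.5,0,0,0.6,6,-7.5,-9.4,0,0,0.75,7.2,-9,-11.3,0,0,0.9,8.4,-10.5,-13,0,0,1.05,9.3,-11.8,-14,0,0,1.2]' 125 
python3 -m handwheel '[0,0,0,0,0,0.15,0,0,0,0,0,0.3,0,0,0,0,0,0.45,0,0,0,0,0,0.6,0,0,0,0,0,0.6]'
python3 - <<'E'
from h import *
im,K,E=cam("wrist"); np.savez("w2.npz",K=K,E=E,im=im)
crop(im,0,0,560,420,1.4,"w2")
print(sensors.get_state()["joints"])
E
```

```text
time_s: 1.9
tcp_pos: [0.6476, 0.0585, 0.1363]
eef_rot: [179.8, 0.1, -21.1]
contact_force: [0.2, -0.0, -0.8]
gripper_width: 0.0449
time_s: 2.4
tcp_pos: [0.6475, 0.057, 0.1352]
eef_rot: [179.7, 0.2, 13.3]
contact_force: [0.5, 0.4, -0.1]
gripper_width: 0.045
[ 22.35333132  20.9259455   -7.66152521   0.25028805 -61.65381189
  80.55962665]
```

View pics/w2.png

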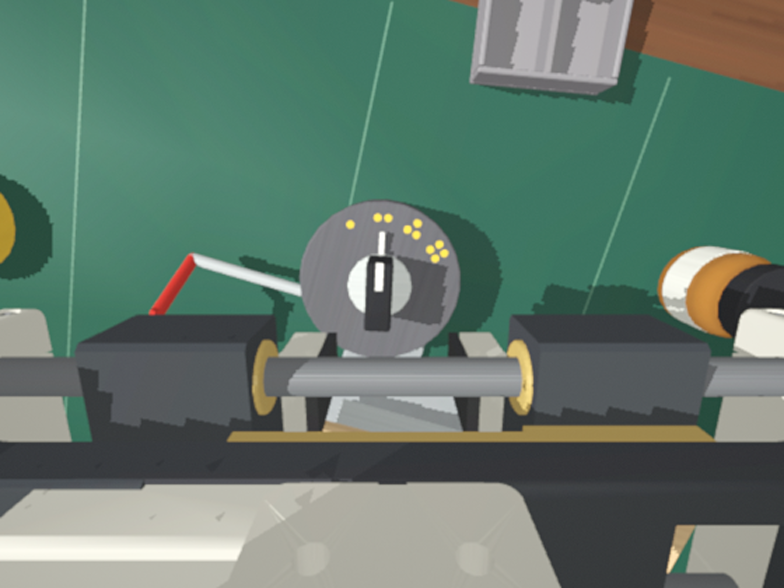

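Run:
```python
from h import *
np.set_printoptions(precision=4,suppress=True)
W=np.load("w2.npz")
for n,uv,z in [("barmid",(379.5,294),.085),("barfar",(380,258),.085),("barnear",(378,330),.085),("hous",(381,279),.045),("sleeve",(379,286),.055)]:
    print(n,back(W["K"],W["E"],np.array(uv)/1.4,z))
```

```text
barmid [0.6514 0.065  0.085 ]
barfar [0.6721 0.0695 0.085 ]
barnear [0.6296 0.061  0.085 ]
hous [0.6516 0.0651 0.045 ]
sleeve [0.6489 0.0656 0.055 ]
```

```bash
python3 -m handwheel '[0.25,0.8,-3,0,0,-0.03,0.25,0.8,-6,0,0,-0.03,0.25,0.8,-8.3,0,0,-0.03,0.25,0.8,-8.3,0,0,-0.03]' 
python3 -m handwheel '[0,0,0,0,0,0,0,0,0,0,0,0,0,0,0,0,0,0,0,0,0,0,0,0,0,0,0,0,0,0,0,0,0,0,0,0]' 255 15
python3 - <<'E'
from h import *
im,K,E=cam("wrist"); crop(im,100,150,460,420,2,"w3")
s=sensors.get_state();print(s["moment"],s["tcp_pos"])
E
```

```text
time_s: 2.85
tcp_pos: [0.6475, 0.0639, 0.0484]
eef_rot: [179.7, 0.6, 11.0]
contact_force: [-1.2, 0.4, -1.6]
gripper_width: 0.0446
time_s: 3.45
tcp_pos: [0.648, 0.0652, 0.0497]
eef_rot: [179.8, 0.5, 11.0]
contact_force: [-3.1, 4.9, 3.8]
gripper_width: 0.016
[ 1.6351476   0.77146262 -0.10676417] [0.64800958 0.06514804 0.04969763]
```

View pics/w3.png

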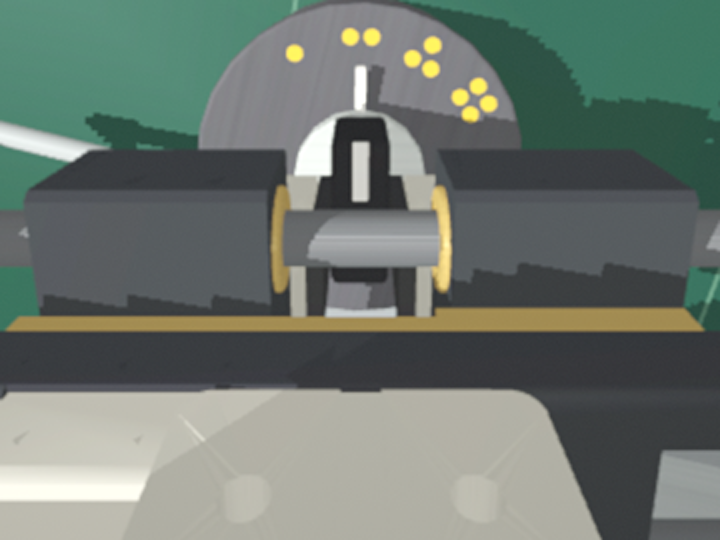

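```bash
python3 -m handwheel '[0,0,0,0,0,-0.1,0,0,0,0,0,-0.2,0,0,0,0,0,-0.3,0,0,0,0,0,-0.4,0,0,0,0,0,-0.5,0,0,0,0,0,-0.52,0,0,0,0,0,-0.52]'
python3 - <<'E'
from h import *
im,K,E=cam("wrist"); crop(im,100,150,460,420,2,"w4")
s=sensors.get_state();print(s["moment"],s["tcp_pos"])
E
```

```text
time_s: 4.2
tcp_pos: [0.6481, 0.0659, 0.0498]
eef_rot: [179.8, 0.5, -18.7]
contact_force: [-1.2, 4.7, -2.7]
gripper_width: 0.016
[1.83727951 0.18604568 0.03510206] [0.64805412 0.06584964 0.04979952]
```

View pics/w4.png

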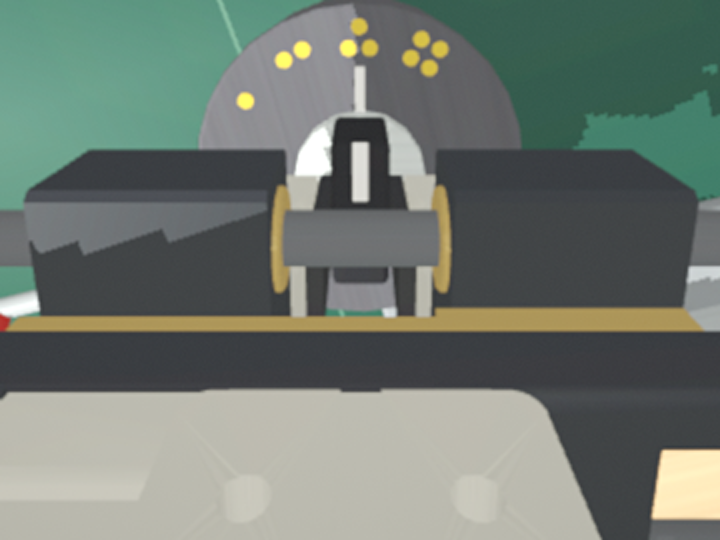

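```bash
python3 -m handwheel '[0,0,0,0,0,0,0,0,0,0,0,0,0,0,0,0,0,0,0,0,0,0,0,0]' 125 
python3 -m handwheel '[0,0,4,0,0,0,0,0,8,0,0,-0.15,0,0,12,0,0,-0.3,-2,-1,16,0,0,-0.45,-4,-2,20,0,0,-0.6,-6,-4,22,0,0,-0.75,-8,-6,22,0,0,-0.9,-10,-8,22,0,0,-1.05]'
python3 - <<'E'
from h import *
for n in ("scene","side"):
    im,K,E=cam(n); np.savez(n+"2.npz",K=K,E=E,im=im)
crop(np.load("scene2.npz")["im"],180,160,360,260,4,"s2")
im=np.load("side2.npz")["im"]; crop(im,220,150,330,275,4.7,"sd2")
E
```

```text
time_s: 4.65
tcp_pos: [0.6481, 0.0655, 0.05]
eef_rot: [179.8, 0.4, -18.6]
contact_force: [-0.5, -0.4, 0.5]
gripper_width: 0.0413
time_s: 5.45
tcp_pos: [0.5475, -0.0152, 0.2712]
eef_rot: [179.9, 0.5, -79.1]
contact_force: [0.1, -0.2, -0.3]
gripper_width: 0.0448
```

View pics/s2.png

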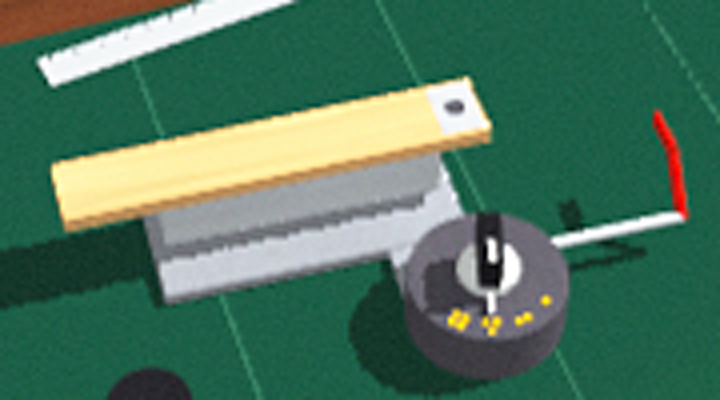

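View pics/sd2.png

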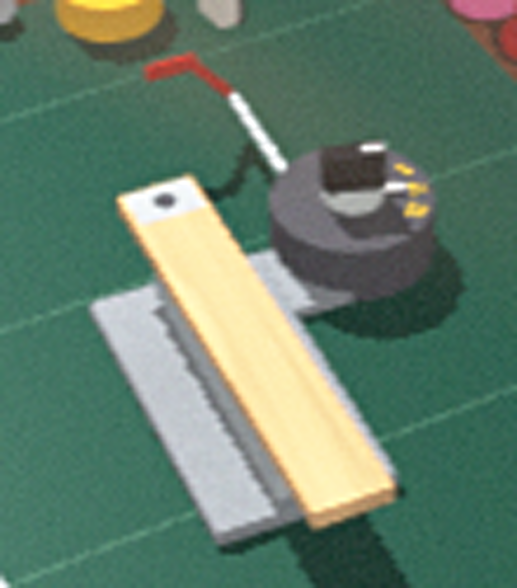

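```bash
python3 -m handwheel '[-2,3,1,0,0,-0.12,-3,5,2,0,0,-0.24,-3,5,2,0,0,-0.24,-3,5,2,0,0,-0.24]' 0
python3 - <<'E'
from h import *
im,K,E=cam("wrist"); np.savez("w5.npz",K=K,E=E,im=im)
crop(im,180,0,380,230,3,"w5"); crop(im,0,0,560,420,1.4,"w5f")
S=np.load("scene2.npz");D=np.load("side2.npz")
s=lambda x,y:(180+x/4,160+y/4); d=lambda x,y:(220+x/4.7,150+y/4.7)
print(back(S["K"],S["E"],s(657,113),.068),back(D["K"],D["E"],d(146,72),.068))
print(sensors.get_state()["tcp_pos"],sensors.get_state()["eef_rot"])
E
```

```text
time_s: 5.95
tcp_pos: [0.5162, 0.0339, 0.2916]
eef_rot: [180.0, 0.5, -92.7]
contact_force: [0.1, 0.0, -0.4]
gripper_width: 0.0711
[0.57345716 0.22306452 0.068     ] [0.57371039 0.22238716 0.068     ]
[0.51615401 0.0335516  0.29109469] [179.89928667   0.44944165 -92.74453212]
```

View pics/w5.png

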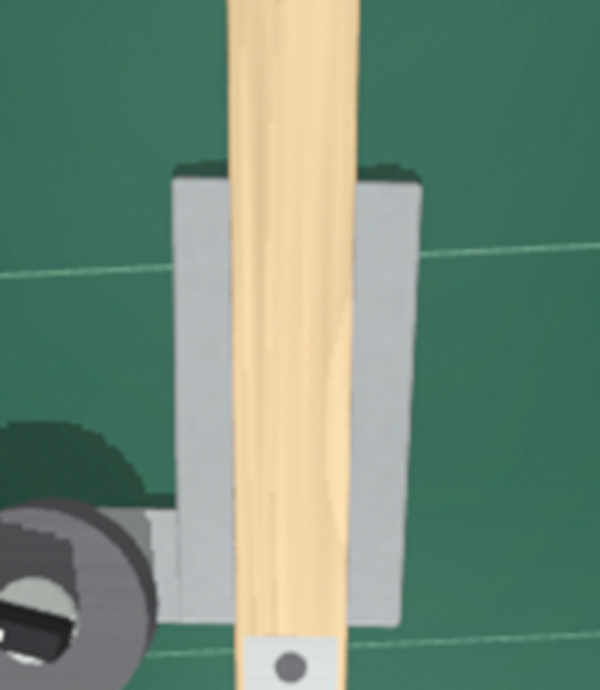

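View pics/w5f.png

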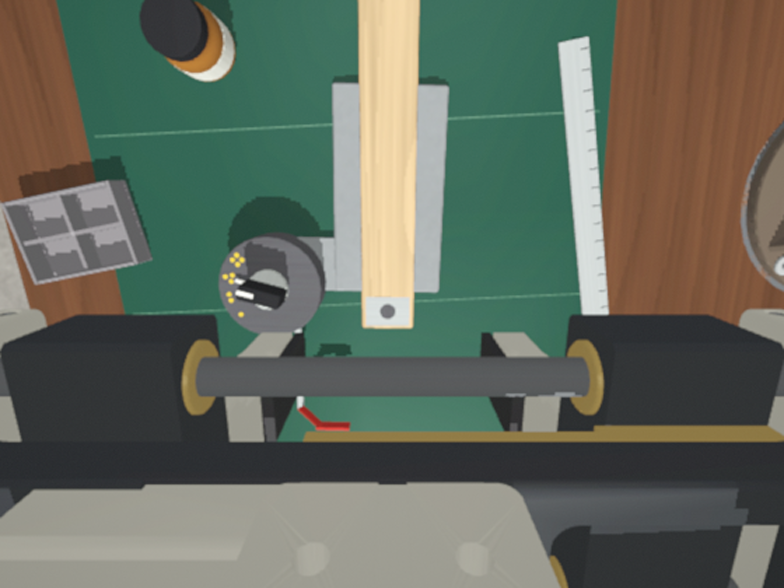

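Run:
```python
from h import *
np.set_printoptions(precision=4,suppress=True)
W=np.load("w5.npz")
q=lambda x,y,z:back(W["K"],W["E"],(180+x/3,y/3),z)[:2]
f=lambda x,y,z:back(W["K"],W["E"],(x/1.4,y/1.4),z)[:2]
BR,BL,FL,FR=q(173,179,.012),q(421,185,.012),q(400,626,.012),q(180,622,.012)
print(BR,BL,FL,FR)
a=lambda p,r:np.degrees(np.arctan2(*(r-p)[::-1]))
print("yaw L,R",a(BL,FL),a(BR,FR),"cross",a(BR,BL)-90,a(FR,FL)-90, np.linalg.norm(FL-BL),np.linalg.norm(BR-BL))
c=(BR+BL+FL+FR)/4; print("base centre",c)
p=[q(229,0,.074),q(240,690,.074),q(358,0,.074),q(345,690,.074)]
print("plank",p,a(p[0],p[1]),a(p[2],p[3]))
nose=(f(363,327,.074)+f(413,328,.074))/2; print("nose",nose,f(363,327,.074),f(413,328,.074))
hous=f(271,284,.045); print("hous",hous,"tip",f(350,427,.068))
y=np.radians(a((BL+BR)/2,(FL+FR)/2)); u=np.array([np.cos(y),np.sin(y)]);n=np.array([-u[1],u[0]])
print(np.degrees(y),"rail_end from base",c+.1*u,"from housing",hous+.125*n)
```

```text
[ 0.5678 -0.137 ] [ 0.4499 -0.1288] [0.4641 0.0877] [0.5821 0.0799]
yaw L,R 86.26373474635349 86.21902318463741 cross 86.04146613132517 86.18910027936033 0.21701131629610151 0.11814070629329192
base centre [ 0.516  -0.0245]
plank [array([ 0.5331, -0.1862]), array([0.5471, 0.0993]), array([ 0.4823, -0.1838]), array([0.4973, 0.1017])] 87.18176815047627 86.98927843800143
nose [0.523  0.1064] [0.5485 0.1046] [0.4975 0.1082]
hous [0.6458 0.0617] tip [0.571  0.2225]
86.24136330462215 rail_end from base [0.5225 0.0752] from housing [0.521  0.0699]
```

```bash
python3 -m handwheel '[-0.1,-3.2,-2.5,-0.004,0,0,-0.2,-6.4,-5,-0.008,0,0,-0.3,-9.6,-7.5,-0.008,0,0,-0.4,-12.8,-10,-0.008,0,0,-0.5,-16,-12.5,-0.008,0,0,-0.6,-19.1,-15,-0.008,0,0,-0.6,-19.1,-15,-0.008,0,0,-0.6,-19.1,-15,-0.008,0,0]' 0
python3 - <<'E'
from h import *
im,K,E=cam("wrist"); np.savez("w6.npz",K=K,E=E,im=im)
crop(im,0,0,560,420,1.4,"w6")
print(sensors.get_state()["tcp_pos"],sensors.get_state()["eef_rot"])
E
```

```text
time_s: 6.8
tcp_pos: [0.5095, -0.1588, 0.1399]
eef_rot: [179.8, -0.0, -92.8]
contact_force: [-0.0, 0.8, 0.3]
gripper_width: 0.0876
[ 0.51029082 -0.15807252  0.14085471] [ 1.79876010e+02 -3.02456822e-02 -9.27603997e+01]
```

View pics/w6.png

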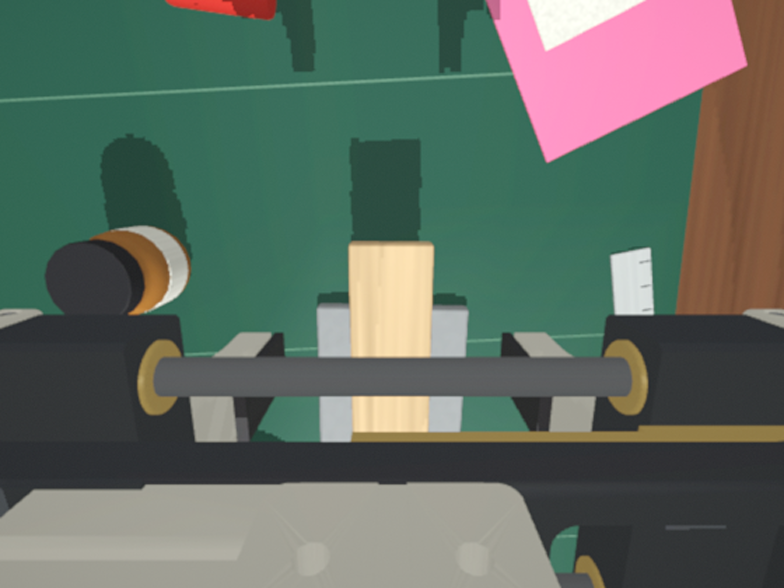

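```bash
python3 -m handwheel '[0,0,-3,0,0,0,0,0,-6,0,0,0,0,0,-8,0,0,0,0,0,-9.2,0,0,0,0,0,-9.2,0,0,0]'
python3 -m handwheel '[0,0,0,0,0,0,0,0,0,0,0,0,0,0,0,0,0,0,0,0,0,0,0,0,0,0,0,0,0,0,0,0,0,0,0,0]' 255 25
python3 - <<'E'
from h import *
for n in ("scene","side"):
    im,K,E=cam(n); np.savez(n+"3.npz",K=K,E=E,im=im)
crop(np.load("scene3.npz")["im"],180,160,360,260,4,"s3")
im=np.load("side3.npz")["im"]; crop(im,220,150,330,275,4.7,"sd3")
s=sensors.get_state();print(s["moment"],s["tcp_pos"],s["eef_rot"])
E
```

```text
time_s: 7.35
tcp_pos: [0.5101, -0.1575, 0.0482]
eef_rot: [179.8, -0.0, -92.7]
contact_force: [0.7, 0.4, 1.1]
gripper_width: 0.0877
time_s: 7.95
tcp_pos: [0.5101, -0.1575, 0.0484]
eef_rot: [179.8, -0.0, -92.7]
contact_force: [-0.5, 0.3, -0.0]
gripper_width: 0.045
[ 0.0242784  -0.15275003  0.01333093] [ 0.51008822 -0.15754208  0.04822512] [ 1.79797256e+02 -3.74479731e-02 -9.26897761e+01]
```

View pics/s3.png

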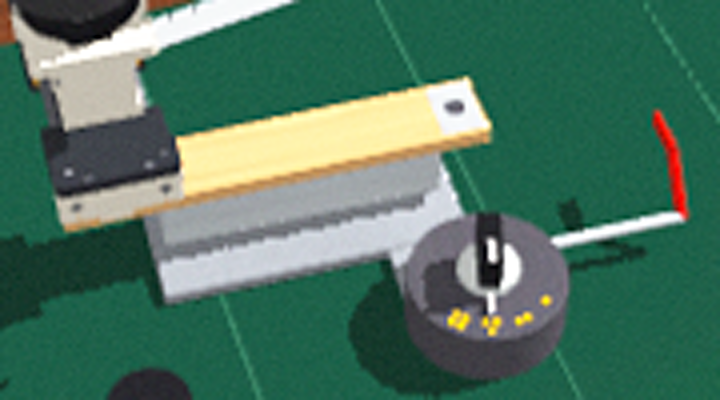

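View pics/sd3.png

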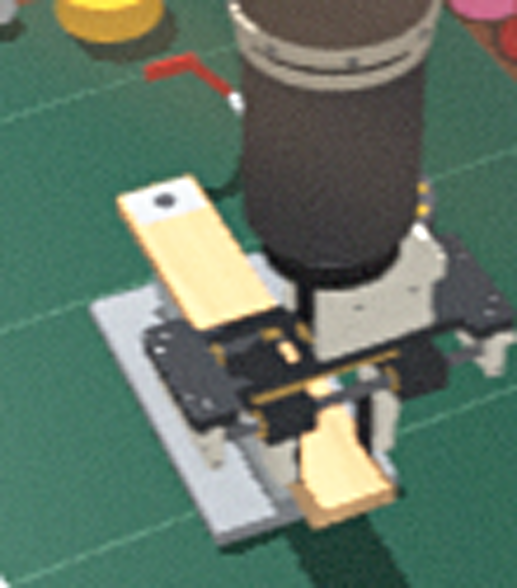

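Run:
```python
from h import *
im,K,E=cam("wrist"); np.savez("w7.npz",K=K,E=E,im=im)
crop(im,100,130,460,420,2.1,"w7")
s=sensors.get_state();print(s["gripper_width"],s["time_s"],s["contact_force"],s["tcp_pos"])
```

```text
0.03324004779023036 8.1 [-0.1748879  -0.03868184  0.0174647 ] [ 0.51017278 -0.15753284  0.04824552]
```

View pics/w7.png

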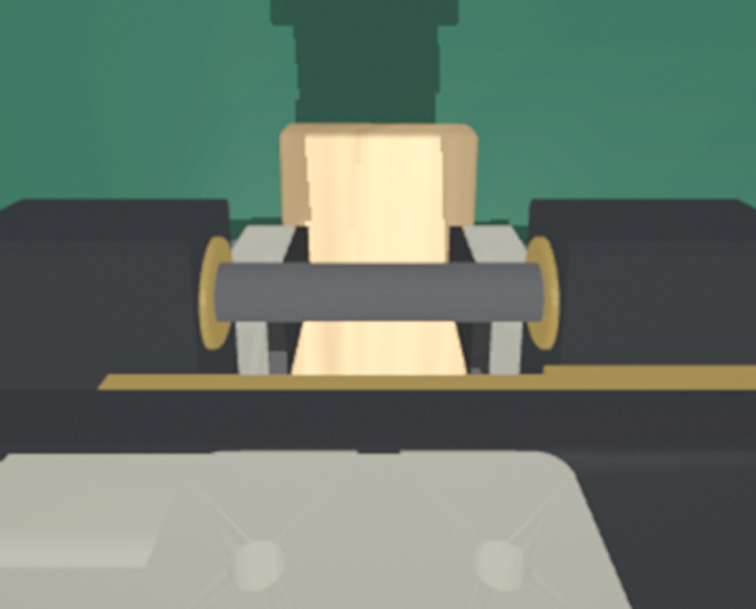

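Run:
```python
from h import *
im,K,E=cam("side"); crop(im,240,190,350,280,7,"sd4")
im,K,E=cam("scene"); crop(im,180,160,270,230,8,"s4")
s=sensors.get_state();print(s["gripper_width"],s["time_s"],s["contact_force"],s["tcp_pos"])
```

```text
0.02564574753271114 8.2 [-0.56656198  0.19832819  0.57506319] [ 0.51023514 -0.15753163  0.04823157]
```

View pics/sd4.png

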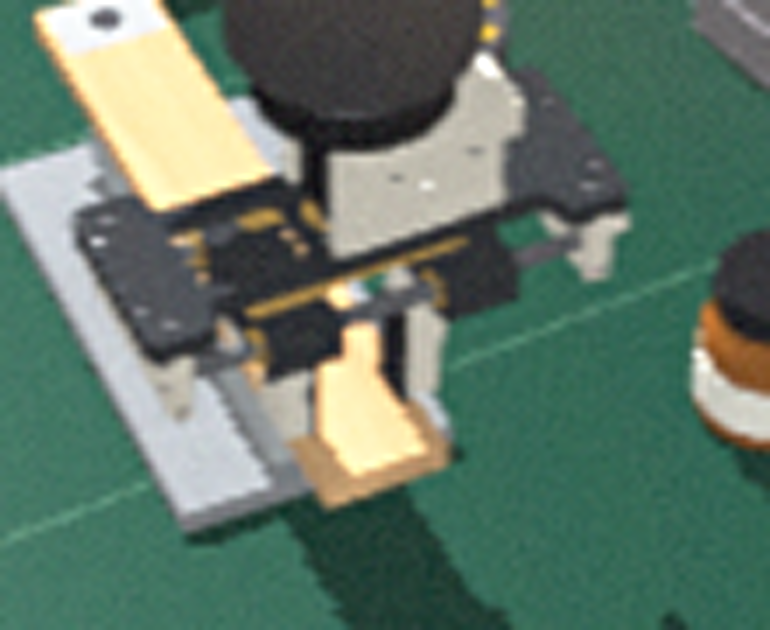

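View pics/s4.png

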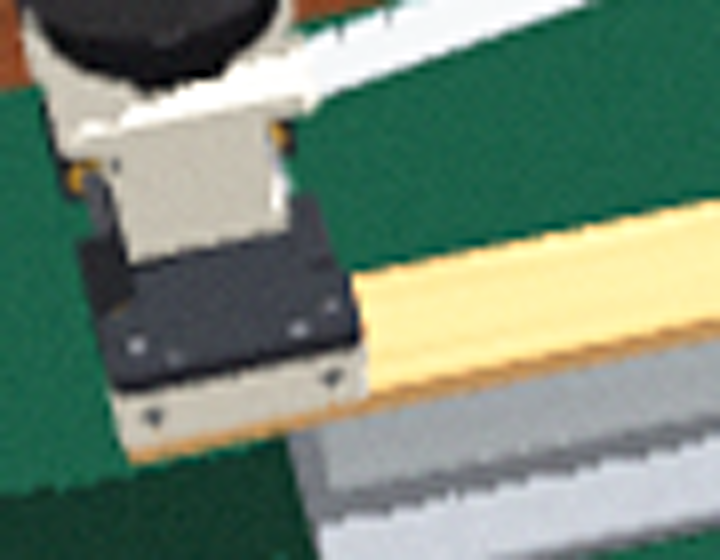

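Run:
```python
import numpy as np,cv2
from h import proj
D=np.load("side3.npz");K,E=D["K"],D["E"]
im=cv2.imread("pics/sd4.png")
t=np.array([.5102,-.1575,.048]); 
for z,col in ((.048,(0,0,255)),(.074,(255,0,0)),(.095,(0,255,255))):
  for dx in (-.0145,.0145):
    p=(proj(K,E,[.5102+dx,-.1575-.0095,z])[0]-[240,190])*7
    cv2.circle(im,tuple(int(v) for v in p),5,col,-1)
for x,y in ((.4815,-.193),(.5376,-.1935)):
  for z in (.06,.074):
    p=(proj(K,E,[x,y,z])[0]-[240,190])*7; cv2.circle(im,tuple(int(v) for v in p),4,(0,255,0),-1)
cv2.imwrite("pics/sd4m.png",im)
```

```text
(no output)
```

View pics/sd4m.png

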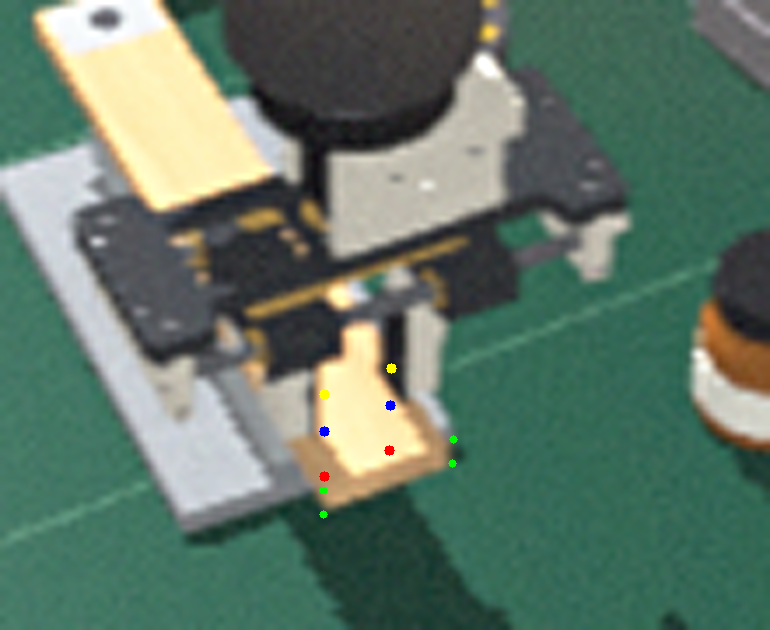

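Run:
```python
import numpy as np,cv2
from h import proj
D=np.load("side3.npz");S=np.load("scene3.npz")
for nm,c,crop,o in (("side",D,(270,90,370,190),(270,90)),("scene",S,(240,130,340,230),(240,130))):
    im=cv2.imread(f"pics/{nm}0.png")[o[1]:o[1]+100,o[0]:o[0]+100]
    im=cv2.resize(im,None,fx=6,fy=6,interpolation=cv2.INTER_CUBIC)
    for z,col in ((.1994,(0,0,255)),(.2254,(255,0,0))):
      for dx in (-.044,.044):
        p=(proj(c["K"],c["E"],[.6744+dx,0,z])[0]-o)*6
        cv2.circle(im,tuple(int(v) for v in p),4,col,-1)
    cv2.imwrite(f"pics/chk_{nm}.png",im)
```

```text
(no output)
```

View pics/chk_side.png

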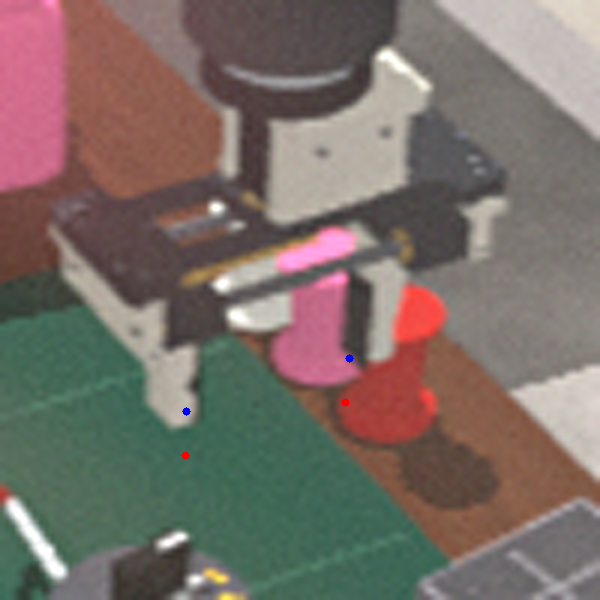

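View pics/chk_scene.png

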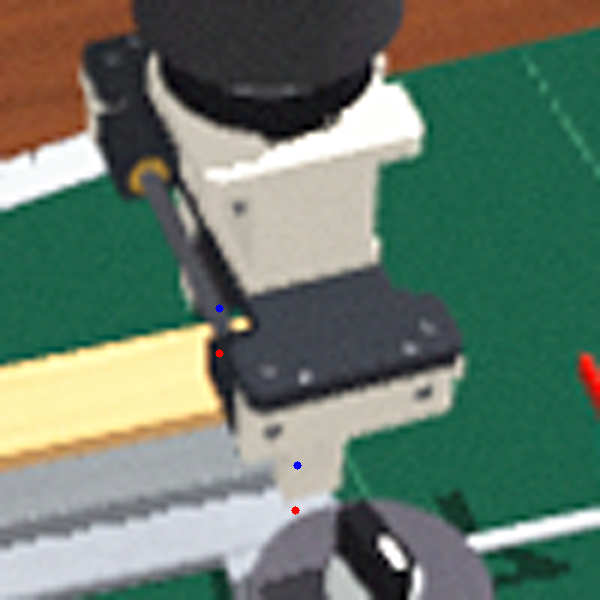

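```bash
python3 -m handwheel '[0,0,1,0,0,0,0,0,1,0,0,0,0,0,1,0,0,0,0,0,1,0,0,0,0,0,1,0,0,0,0,0,1,0,0,0,0,0,1,0,0,0,0,0,1,0,0,0]' 0
python3 -m handwheel '[0,0,0,0,0,0,0,0,0,0,0,0]'
python3 - <<'E'
from h import *
im,K,E=cam("side"); 
s=sensors.get_state();t=s["tcp_pos"];print(t,s["gripper_width"],s["eef_rot"])
o=(240,190);im=cv2.resize(im[190:280,240:350],None,fx=7,fy=7,interpolation=cv2.INTER_CUBIC)[:,:,::-1].copy()
for dz,col in ((0,(0,0,255)),(.026,(255,0,0))):
  for dx in (-.044,.044):
    p=(proj(K,E,t+[dx,0,dz])[0]-o)*7; cv2.circle(im,tuple(int(v) for v in p),4,col,-1)
cv2.imwrite("pics/sd5.png",im)
E
```

```text
time_s: 9.0
tcp_pos: [0.5102, -0.1575, 0.0581]
eef_rot: [179.8, -0.0, -92.7]
contact_force: [-0.6, -0.7, 0.2]
gripper_width: 0.0833
time_s: 9.2
tcp_pos: [0.5101, -0.1575, 0.0581]
eef_rot: [179.8, -0.0, -92.7]
contact_force: [-0.3, -0.7, 0.6]
gripper_width: 0.0875
[ 0.51017007 -0.15752307  0.05810666] 0.08759619426836308 [ 1.79793112e+02 -3.97234064e-02 -9.26861089e+01]
```

View pics/sd5.png

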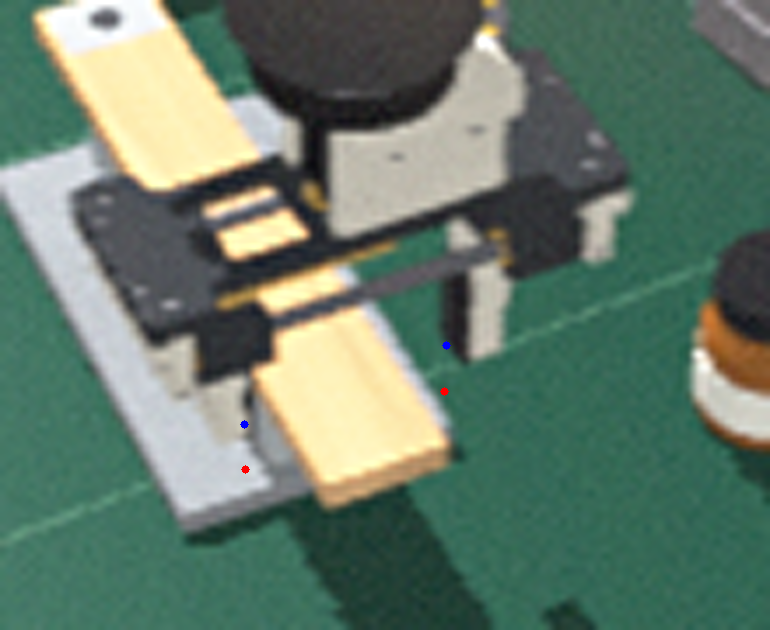

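```bash
python3 -m handwheel '[0,0,-1.5,0,0,0,0,0,-2.5,0,0,0,0,0,-3.4,0,0,0,0,0,-3.4,0,0,0]' 0
python3 -m handwheel '[0,0,0,0,0,0,0,0,0,0,0,0,0,0,0,0,0,0,0,0,0,0,0,0,0,0,0,0,0,0,0,0,0,0,0,0,0,0,0,0,0,0]' 255 25
python3 - <<'E'
from h import *
im,K,E=cam("side"); 
s=sensors.get_state();t=s["tcp_pos"];print(t,s["gripper_width"],s["eef_rot"],s["moment"])
crop(im,240,180,350,280,7,"sd6")
E
```

```text
time_s: 9.65
tcp_pos: [0.5091, -0.1575, 0.0227]
eef_rot: [179.6, -0.0, -92.7]
contact_force: [-0.8, 0.0, -0.7]
gripper_width: 0.0878
time_s: 10.35
tcp_pos: [0.5093, -0.1576, 0.023]
eef_rot: [179.7, -0.0, -92.7]
contact_force: [-0.8, 0.6, 1.7]
gripper_width: 0.0517
[ 0.50935133 -0.15753119  0.02296762] 0.051485226655494966 [ 1.79671890e+02 -4.71337623e-02 -9.26959576e+01] [ 0.08463677 -0.00339362 -0.10956586]
```

View pics/sd6.png

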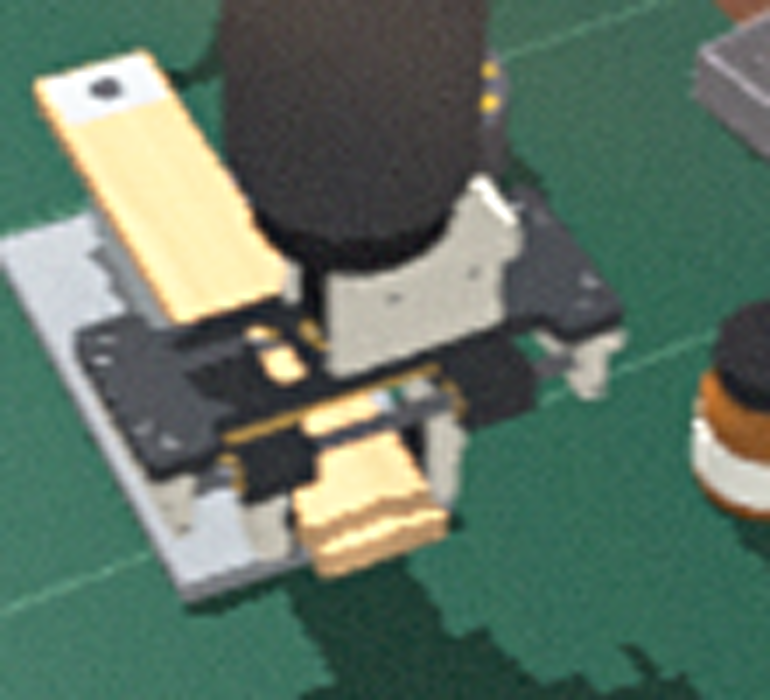

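```bash
python3 -m handwheel '[0,0.8,0,0,0,-0.004,0.02,1.8,0,0,0,-0.008,0.06,2.8,0,0,0,-0.012,0.12,3.8,0,0,0,-0.015,0.18,4.8,0,0,0,-0.015,0.24,5.9,0,0,0,-0.015,0.29,7,0,0,0,-0.015,0.29,7,0,0,0,-0.015]' 255 40
python3 - <<'E'
from h import *
s=sensors.get_state();t=s["tcp_pos"];print(t,s["gripper_width"],s["eef_rot"],s["moment"])
im,K,E=cam("side"); np.savez("side7.npz",K=K,E=E,im=im);crop(im,220,140,340,250,6,"sd7")
im,K,E=cam("scene"); np.savez("scene7.npz",K=K,E=E,im=im);crop(im,180,160,360,260,4,"s7")
E
```

```text
time_s: 11.2
tcp_pos: [0.5125, -0.0859, 0.023]
eef_rot: [179.7, -0.0, -93.5]
contact_force: [0.2, 1.3, 0.7]
gripper_width: 0.0515
[ 0.51254841 -0.08587734  0.02298415] 0.05148968452048091 [ 1.79694514e+02 -1.84923069e-02 -9.34735434e+01] [ 0.56755148 -0.03241909 -0.031718  ]
```

View pics/sd7.png

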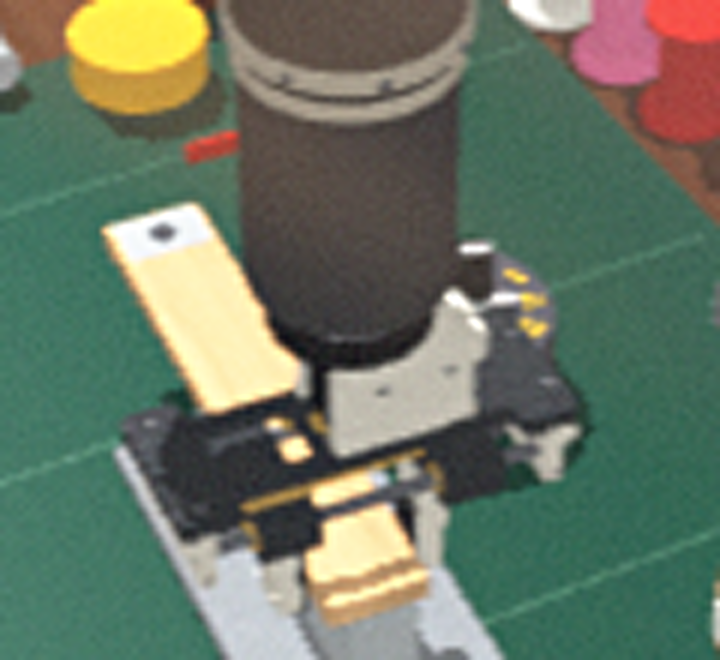

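View pics/s7.png

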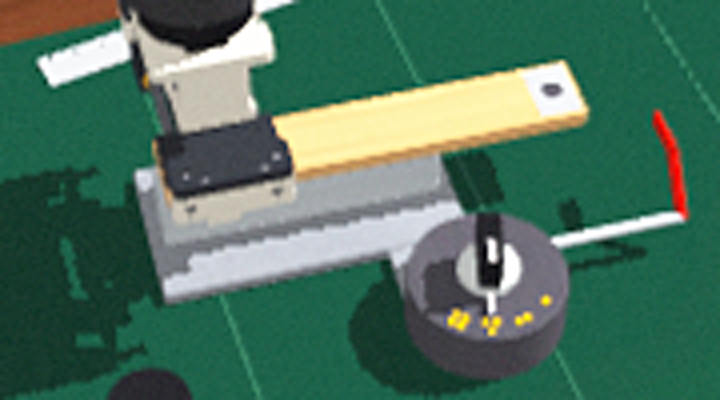

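Run:
```python
from h import *
np.set_printoptions(precision=4,suppress=True)
D=np.load("side7.npz");S=np.load("scene7.npz")
d=lambda x,y,z:back(D["K"],D["E"],(220+x/6,140+y/6),z)[:2]; s=lambda x,y,z:back(S["K"],S["E"],(180+x/4,160+y/4),z)[:2]
u=np.array([.0663,.9978])
for nm,L,R,T in (("D",d(103,229,.074),d(198,203,.074),d(187,152,.068)),("S",s(567,60,.074),s(590,110,.074),s(657,113,.068))):
    print(nm,L,R,(L+R)/2,"cross",np.degrees(np.arctan2(*(L-R)[::-1]))-90,"gap",(T-(L+R)/2)@u,"tip",T)
print("S edge", s(567,60,.074)-s(280,117,.074), s(590,108,.074)-s(298,177,.074))
```

```text
D [0.5049 0.1772] [0.5577 0.1733] [0.5313 0.1753] cross 85.82305271591014 gap 0.049615330983409034 tip [0.574  0.2222]
S [0.5094 0.1812] [0.5604 0.1769] [0.5349 0.179 ] cross 85.18677489269439 gap 0.04651107407576662 tip [0.5735 0.2231]
S edge [0.0139 0.2112] [0.0057 0.2128]
```

```bash
python3 -m handwheel '[0.02,0.3,-0.1,0,0,0,0.07,1,-0.15,0,0,0,0.13,2,-0.15,0,0,0,0.2,3,-0.15,0,0,0,0.25,3.8,-0.15,0,0,0,0.29,4.4,-0.15,0,0,0,0.29,4.4,-0.15,0,0,0]'
python3 - <<'E'
from h import *
s=sensors.get_state();t=s["tcp_pos"];print(t,s["gripper_width"],s["eef_rot"],s["contact_force"],s["moment"])
im,K,E=cam("side"); np.savez("side8.npz",K=K,E=E,im=im);crop(im,225,140,315,220,8,"sd8")
im,K,E=cam("scene"); np.savez("scene8.npz",K=K,E=E,im=im);crop(im,250,160,360,235,7,"s8")
im,K,E=cam("wrist"); np.savez("w8.npz",K=K,E=E,im=im);crop(im,0,0,560,420,1.4,"w8")
E
```

```text
time_s: 12.0
tcp_pos: [0.5165, -0.0432, 0.0229]
eef_rot: [179.8, -0.1, -93.4]
contact_force: [-2.4, -0.7, 14.5]
gripper_width: 0.0516
[ 0.51648033 -0.04318048  0.02292968] 0.05156863087208368 [ 1.79801872e+02 -5.86194550e-02 -9.34490213e+01] [-2.40193115 -0.69628431 14.52917239] [-0.33160773  1.01473514  0.08750856]
```

View pics/sd8.png

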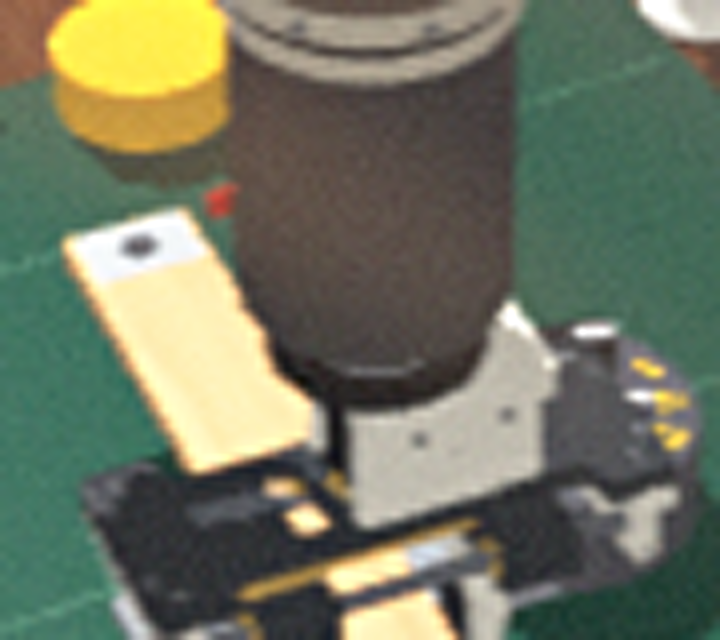

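View pics/s8.png

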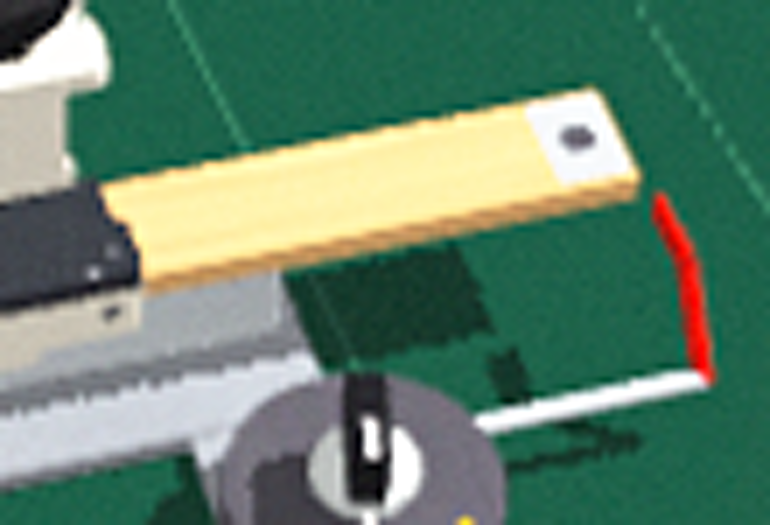

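View pics/w8.png

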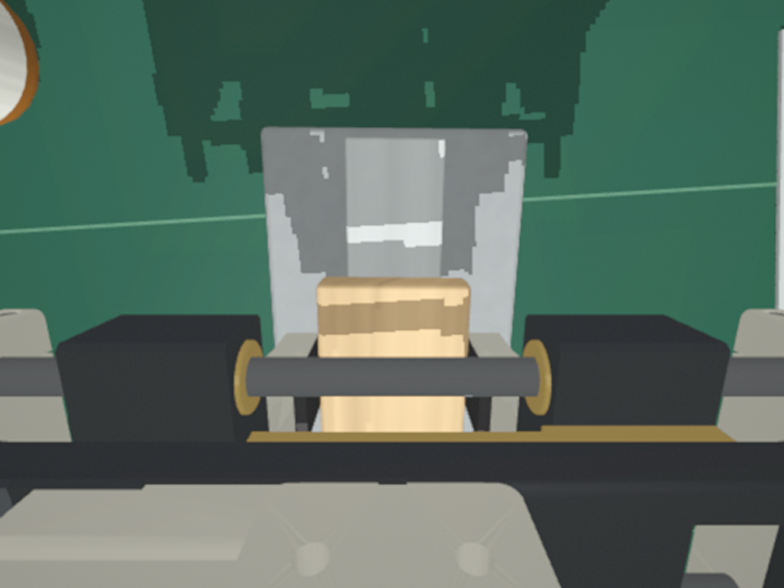

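Run:
```python
from h import *
np.set_printoptions(precision=4,suppress=True)
D=np.load("side8.npz");S=np.load("scene8.npz")
d=lambda x,y,z:back(D["K"],D["E"],(225+x/8,140+y/8),z)[:2]; s=lambda x,y,z:back(S["K"],S["E"],(250+x/7,160+y/7),z)[:2]
u=np.array([.0663,.9978])
for nm,L,R,T in (("D",d(65,240,.074),d(187,206,.074),d(205,203,.068)),("S",s(600,88,.074),s(640,180,.074),s(657,195,.068))):
    print(nm,L,R,(L+R)/2,"cross",np.degrees(np.arctan2(*(L-R)[::-1]))-90,"gap",(T-(L+R)/2)@u,"tip",T)
# bottom right corner S
print(s(638,200,.060))
# predicted level line in both views: project plank nose right edges if at tip
tip=np.array([.5737,.2227])
```

```text
D [0.5101 0.2204] [0.5621 0.2174] [0.5361 0.2189] cross 86.66228014084263 gap 0.006273518262582258 tip [0.5723 0.2228]
S [0.5134 0.2232] [0.5669 0.2167] [0.5402 0.2199] cross 83.07178344954642 gap 0.004829641093665689 tip [0.5717 0.2227]
[0.5651 0.2183]
```

```bash
python3 -m handwheel '[0,0.2,-0.12,0,0,0,0,0.45,-0.12,0,0,0,0,0.65,-0.12,0,0,0,0,0.65,-0.12,0,0,0,0,0.65,-0.12,0,0,0]'
python3 - <<'E'
from h import *
s=sensors.get_state();t=s["tcp_pos"];print(t,s["gripper_width"],s["eef_rot"],s["contact_force"],s["moment"])
im,K,E=cam("side"); np.savez("side9.npz",K=K,E=E,im=im);crop(im,225,140,295,200,10,"sd9")
im,K,E=cam("scene"); np.savez("scene9.npz",K=K,E=E,im=im);crop(im,300,155,360,215,10,"s9")
E
```

```text
time_s: 12.65
tcp_pos: [0.5172, -0.0378, 0.0229]
eef_rot: [179.9, -0.1, -93.4]
contact_force: [-1.3, -4.5, 11.6]
gripper_width: 0.0519
[ 0.51717646 -0.03779806  0.02294331] 0.051893899323299034 [ 1.79879371e+02 -9.23803285e-02 -9.34446748e+01] [-1.31024376 -4.48493203 11.60726872] [-1.52755607  0.66941559  0.08664409]
```

View pics/sd9.png

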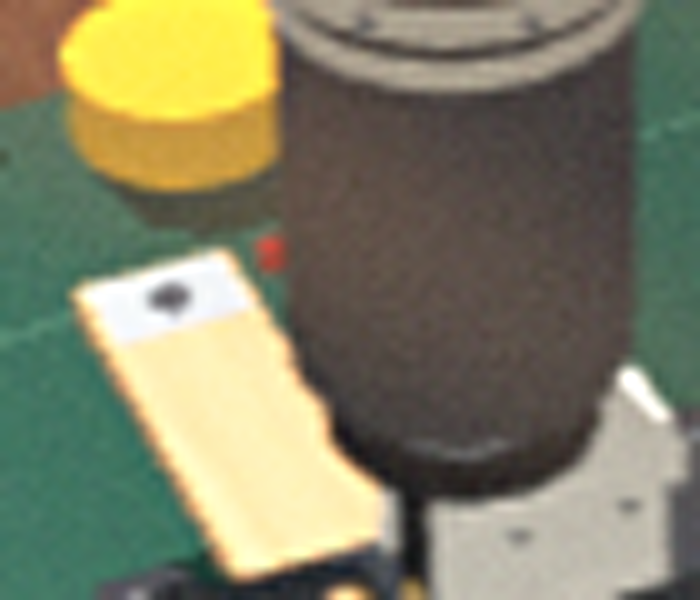

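View pics/s9.png

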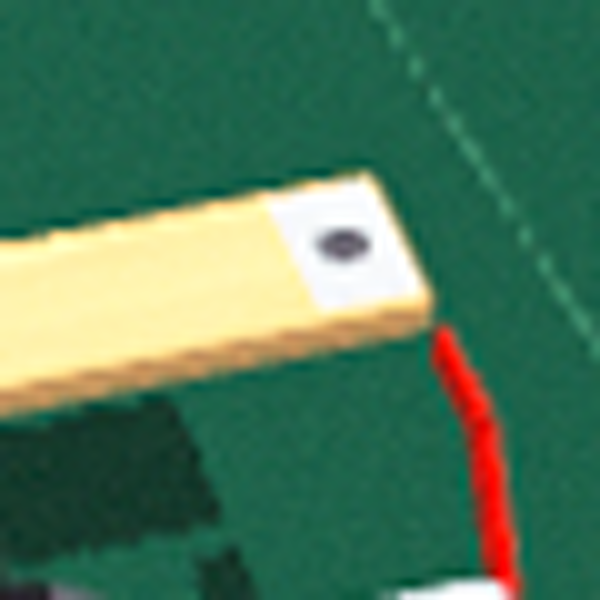

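Run:
```python
from h import *
np.set_printoptions(precision=4,suppress=True)
D=np.load("side9.npz");S=np.load("scene9.npz")
d=lambda x,y,z:back(D["K"],D["E"],(225+x/10,140+y/10),z)[:2]; s=lambda x,y,z:back(S["K"],S["E"],(300+x/10,155+y/10),z)[:2]
u=np.array([.0663,.9978])
for nm,L,R,T in (("D",d(73,292,.074),d(237,246,.074),d(257,253,.068)),("S",s(374,172,.074),s(437,299,.074),s(441,333,.068))):
    print(nm,L,R,(L+R)/2,"gapmid",(T-(L+R)/2)@u,"gapR",(T-R)@u,"tip",T)
a=s(433,325,.060); print(a,(s(441,333,.068)-a)@u)
T=np.array([.5728,.2226]); n=np.array([-u[1],u[0]])
for nm,c,o,k in (("sd9",D,(225,140),10),("s9",S,(300,155),10)):
    im=cv2.imread(f"pics/{nm}.png")
    # plane through tip, plank outline
    pts=[np.r_[T+n*t,z] for t,z in ((.012,.074),(.064,.074),(.064,.06),(.012,.06))]
    p=((proj(c["K"],c["E"],np.array(pts))-o)*k).astype(int); cv2.polylines(im,[p.reshape(-1,1,2)],True,(255,0,255),1)
    q=((proj(c["K"],c["E"],np.r_[T,.068])[0]-o)*k).astype(int); cv2.circle(im,tuple(q.tolist()),4,(255,0,0),1)
    cv2.imwrite(f"pics/{nm}m.png",im)
```

```text
D [0.5094 0.2254] [0.5656 0.2223] [0.5375 0.2238] gapmid 0.0015196818723376866 gapR 0.0011963124496404047 tip [0.5727 0.223 ]
S [0.5137 0.2284] [0.5661 0.2241] [0.5399 0.2262] gapmid -0.0014085918499700154 gapR -0.0009812896599409265 tip [0.5735 0.2226]
[0.5632 0.2258] -0.0025611920199253655
```

View pics/sd9m.png

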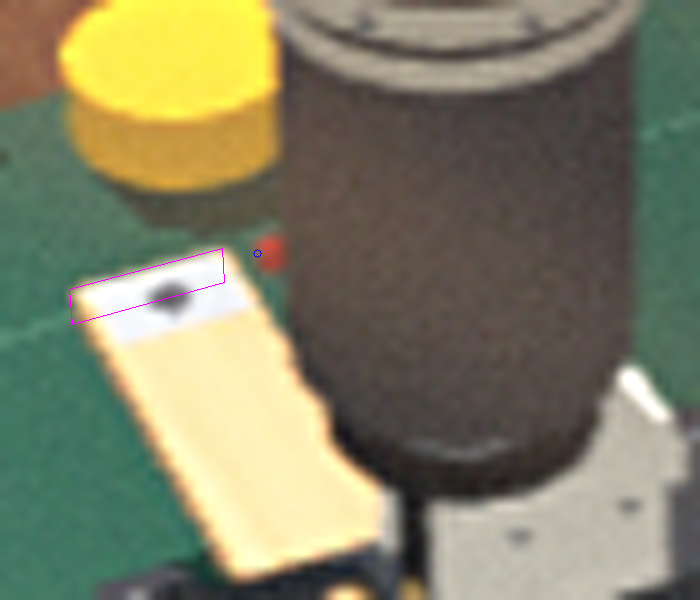

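View pics/s9m.png

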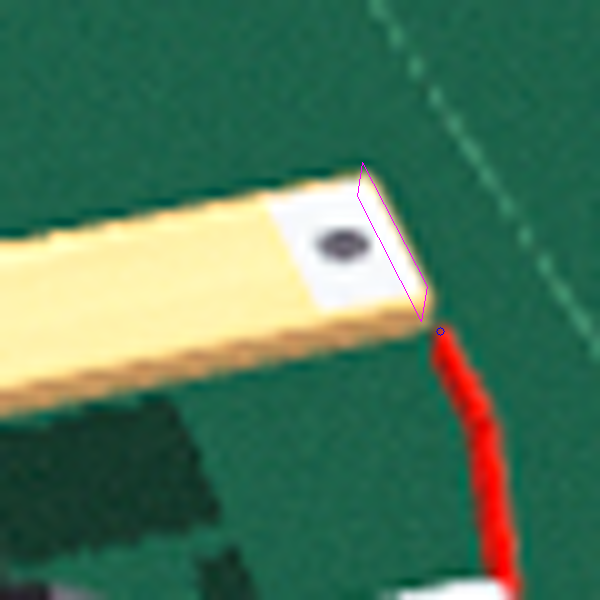

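Run:
```python
from h import *
s=sensors.get_state();print(s["tcp_pos"],s["contact_force"],s["time_s"])
im,K,E=cam("wrist"); np.savez("w9.npz",K=K,E=E,im=im);crop(im,180,70,380,220,4,"w9")
```

```text
[ 0.51717463 -0.03779566  0.02294756] [-0.97534912 -3.88367696 11.41850814] 12.75
```

View pics/w9.png

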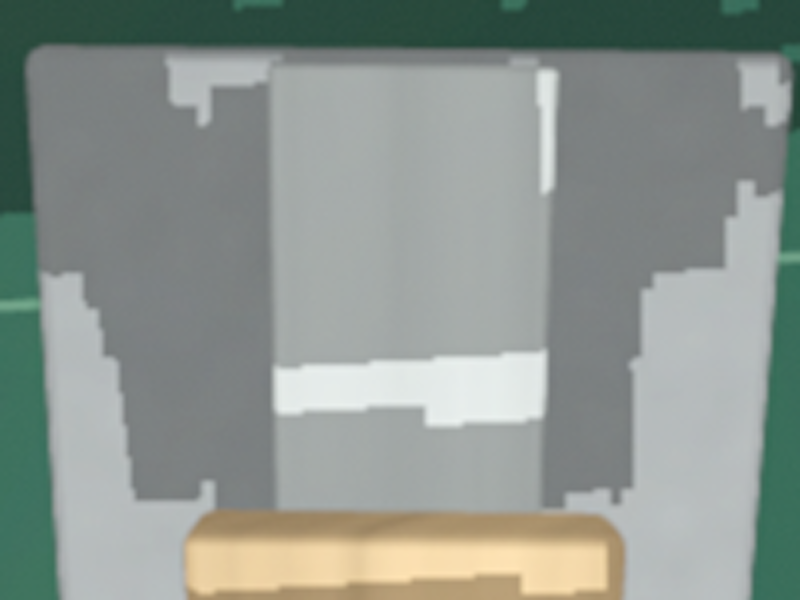

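Run:
```python
from h import *
np.set_printoptions(precision=4,suppress=True)
W=np.load("w9.npz")
q=lambda x,y,z:back(W["K"],W["E"],(180+x/4,70+y/4),z)[:2]
a=lambda p,r:np.degrees(np.arctan2(*(r-p)[::-1]))
r=[q(270,68,.06),q(276,505,.06),q(557,70,.06),q(543,505,.06)]
print("rail",r,a(r[0],r[1]),a(r[2],r[3]),np.linalg.norm(r[1]-r[3]))
b=[q(27,60,.012),q(60,590,.012),q(791,65,.012),q(752,590,.012)]
print("base",a(b[0],b[1]),a(b[2],b[3]), [np.round(v,4) for v in b], "cross",a(b[0],b[2])-90)
p=[q(184,560,.074),q(624,560,.074)]
u=np.array([.0663,.9978]);n=np.array([-u[1],u[0]])
pm=(p[0]+p[1])/2; rm=(r[1]+r[3])/2; bm=(b[0]+b[1]+b[2]+b[3])/4
print("plank tail mid",pm,np.linalg.norm(p[0]-p[1]),"lat vs rail",(pm-rm)@n,"vs base",(pm-bm)@n)
```

```text
rail [array([ 0.5267, -0.1257]), array([ 0.5304, -0.0742]), array([ 0.4935, -0.1235]), array([ 0.4967, -0.0722])] 85.8688764474512 86.41022124838801 0.033765296227815746
base 86.00956672173903 86.56162119548345 [array([ 0.5682, -0.1366]), array([ 0.574 , -0.0524]), array([ 0.451 , -0.1288]), array([ 0.4561, -0.0452])] cross 86.22434970637812
plank tail mid [ 0.5146 -0.0696] 0.05092367314655647 lat vs rail -0.0007471066313000273 vs base -0.0008382529758330734
```

Run:
```python
from h import *
im,K,E=cam("scene"); crop(im,0,0,560,420,1.4,"s10")
for i in range(6): cam("side")
s=sensors.get_state();print(s["time_s"],s["tcp_pos"],s["contact_force"],s["gripper_width"],s["eef_rot"])
```

```text
13.15 [ 0.51716631 -0.03779212  0.02293405] [-1.25781488 -6.10316682 12.77604772] 0.051530552680079965 [ 1.79878421e+02 -8.93456695e-02 -9.34446392e+01]
```

View pics/s10.png

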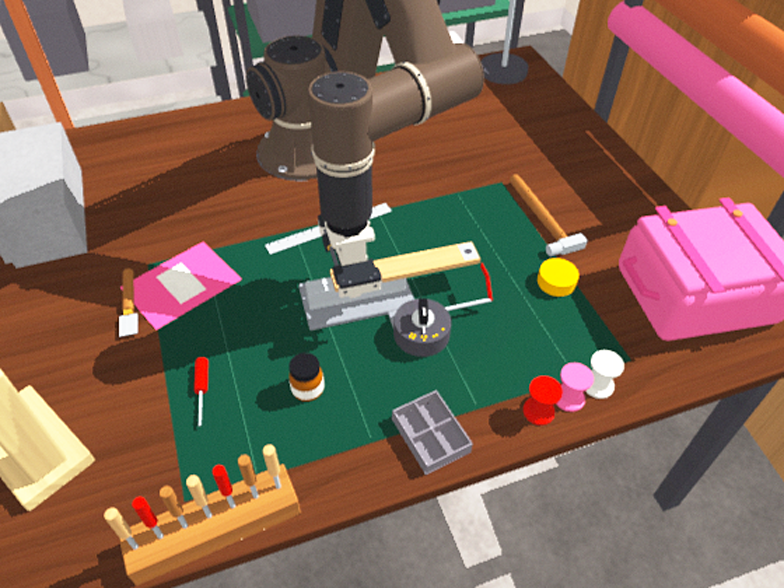

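The overview shows the index at the three dots (about 425,330), the nose (480,255) level with the red tip (484,264), and the other objects where they started. The hold is steady, so I'm handing in.

```bash
python3 -c "
from plant import r
print(r.close_job())"
```

```text
the job is handed in; nothing more can be done
None
```

The sleeve is on 3, with the pointer about 20 mm further out. The plank is slid out along the rail until its nose is level with the red pointer. I handed in at about 13 s of the 51 s, with the gripper still holding the plank near its tail (40 N grip, pressed down with about 12 N).

**Last checks:**
- **Level:** the two fixed cameras disagree slightly. One puts the nose 1.5 mm short of the pointer tip and the other 1.4 mm past it. The arm's own travel, about 120 mm, matches the 119.5 mm gap I measured at the start.
- **Straightness:** the wrist camera puts the plank within about 0.5° of the rail and under 1 mm off centre at the tail. The fixed cameras show only 7–10 mm between plank and pointer at the nose, against the nominal 12 mm, so the nose may sit 1–3 mm towards the pointer. It does not touch it.
- **Hold:** the pose did not move over the last 0.5 s, and the plank looked flat on the rail.
- **Other objects:** none looked moved in the last overview picture.

**First grasp missed:** my first attempt at the plank closed just above it. The open fingertips appear to sit about 25 mm higher than the reported tool point. It touched nothing noticeable (force near zero), so I reopened, went lower and gripped at the expected 52 mm.

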